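# Upright a chromatography cartridge on a tipping stand and weigh it

## Task

Stand the lying cartridge upright on the balance, blue cap up, with the help of the tipping stand: first lay it in the stand's level cradle with its grey hexagonal foot towards the foot plate and let go of it, then swing the cradle fully upright (the red crossbar is its handle), with the fingers off the cartridge. Then grip the upright cartridge from above, take it out of the cradle and stand it gently with its whole foot on the balance pan, leaving the other things on the bench where they are.

Things in the scene. Friction and masses are not known exactly. Their poses are not given: they have to be found in the camera images.
- cartridge_center (a point): Loose white cartridge, 0.18 to 0.29 kg, 150 mm long plus an 8 mm spout on the cap; this point is on its axis, half-way along the 150 mm; +x runs along it to the blue cap. Grey hexagonal foot (44 mm across flats, 16 mm long) at the -x end; round white body 38 mm thick; round blue cap 44 mm thick over the last 34 mm. Starts lying on the worktop, axis 22 mm up; the hexagon stops it rolling.
- stand_hinge (a point): Mid-point of the hinge line of the fixed tipping stand, 65 mm above the worktop; does not move. Its +x is level and points along the level cradle from foot plate to open end; y is the hinge line; z up. The grey base reaches from x = -95 to 130 mm, 92 mm wide; side cheeks up to 83 mm above the worktop, 31 to 39 mm to either side.
- cradle_seat (a point): Point on the swinging blue cradle: where the middle of the cartridge's foot belongs on the foot plate's face (x +12, z +20 mm from the hinge when level). Its x is the seated cartridge's axis (turns up with the cradle). The seated cartridge's centre is 75 mm along x; lay it with a gap of 0 to 12 mm to the plate: tipping slides it home. The plate is 54 mm wide, 6 mm thick, 28 mm above this point.
- crossbar (a point): Middle of the red crossbar on the cradle's lever: round bar 14 mm thick, 80 mm long, parallel to the hinge line, 120 mm from the hinge on a 10 mm steel stem. Cradle level: straight above the hinge, 185 mm above the worktop. Pushed to the stand's -x side and down along a quarter circle it ends level with the hinge, 120 mm on its -x side.
- cradle (a joint): Cradle angle: 0 level (start), 1.54 fully upright at its stop. The hinge is stiff (0.5 N m; 6 to 9 N at the crossbar when loaded) and stays where it is left. Upright, the cartridge stands on the foot plate 77 mm above the worktop, cap from 193 to 227 mm, free on all sides. Its foot is wider than the saddles' grip: lift it 5 to 10 mm, draw it 30 mm to the stand's -x side, then raise it.
- stand: The fixed tipping stand; origin under its hinge, on the worktop; +x along the level cradle. The cradle carries the 38 mm body on two black 90-degree V saddles, 30 to 38 and 104 to 112 mm along x from the cradle seat; their arms reach 5 mm under the cartridge's axis and 25 mm to each side. Between the saddles fingers have free room down to 34 mm under the axis.
- pan_center (a point): Centre of the top face of the round steel pan of the fixed white balance, 120 mm in diameter, top 52 mm above the worktop. The balance is 160 mm deep and 150 mm wide.
- cartridge: The same cartridge as a body; origin on its underside as it lies, 22 mm from its axis, half-way along.
- balance: The balance; origin at the middle of its underside; pan centre 15 mm on its +x side.
- flask_lying: Bystander to leave alone: round flask lying on its side, orange contents, 119 mm long; origin under its middle.
- white_cap_vial: Bystander to leave alone: upright glass vial with a white cap, 26 x 58 mm; origin under its middle.
- small_vial: Bystander to leave alone: small upright vial with a black cap, 18 x 34 mm; origin under its middle.
- wide_vial: Bystander to leave alone: small upright vial with a white cap, 24 x 43 mm; origin under its middle.
- cork_ring: Bystander to leave alone: empty cork flask ring, 87 mm across, 30 mm high; origin under its middle.
- plug: Bystander to leave alone: white plastic cone stopper, 30 mm; origin under its middle.

How it is judged:
By the outcome, as a careful person would: the job done as asked, in the order asked, and still so for the second after the job is handed in, with the robot touching nothing.
It also fails if it takes over 72 s, if anything falls off the work surface, if the arm or the gripper's body presses on something with over 40 N, if the wrist force passes 120 N, or if a joint passes its speed limit or range.

## Robot

A 7-joint arm with a two-finger parallel gripper is mounted at the origin on a cart in front of the work surface, level with it; the furniture and walls round the work are solid. World frame = base frame: x ahead of the robot, y to its left, z up, the work surface at z = 0. Lengths are in m, angles in rad, forces in N, time in s.
With the tool pointing down it reaches from about 0.425 to 0.875 m from the base axis. Payload 8.4 kg.
Tool frame: the origin (TCP) lies at the very end of the fingers, on their centre line; the grasp point (between the pads) lies env.tcp_to_grasp behind it (env.tcp_to_grasp is the distance from the TCP to the grasp point, in m); z points along the fingers, y is the line along which they close (so a half turn about z gives the same grasp; the last joint's range is limited). The gripper opens to 87 mm and grips with 3 to 60 N. Pads are 19 mm wide; open, the fingers measure 117 mm over their backs; the gripper's body (75 mm by 190 mm) begins 51 mm behind the grasp point.
Start: joints at [-1.201, 0.333, 0.04, 1.465, -0.013, 1.343, -0.059], TCP at [0.294, 0.58, 0.223] pointing down, gripper open.
Joint ranges: [-2.58, 2.58], [-0.38, 2.09], [-1.3, 1.39], [0.25, 2.4], [-1.5, 4.64], [0.08, 2.09], [-2.65, 2.65]. Speed limits (rad/s): [2.22, 2.22, 2.79, 2.79, 3.14, 3.14, 3.14].

## Interface

Orientations are given as a unit quaternion [w, x, y, z].
In Python, from cell import env gives the robot as it stands.
- The arm moves only by the tool drive_tool, never from a script. Its argument "rows" is a list of rows, each a list of 5 numbers: the closure, from 0 (fully open) to 1 (shut), then the shift along the tool's x, y, z in mm, then the turn about the tool's z in rad. In form: [[claw, dx, dy, dz, roll], ...]. A call has exactly 10 rows; each row is the pose to reach, as a shift and turn from the pose commanded when the call began, along the tool's axes at that moment; what a row does not reach only later rows make up. A row lasts 1/12 s, in which the tool goes at most 41.7 mm and 7.16 degrees, less where a joint would pass 70% of its speed; a pose out of reach is approached as far as the arm can. A call with a gripper value outside its range is refused whole. The fingers move at their own pace and stop on an object; the grip force is fixed at half the most. Time passes only in rows, so rows that repeat a pose let the fingers close, or fill a call up. It gives the time, the measured TCP pose, the force, the opening and the grip force at its end, in the units of the state.
- env.state(): the state, without advancing time (a new reading comes with each control period).
- env.read_camera(name): name is "side" or "top" or "wrist"; returns the picture (400x640x3 uint8, blue, green, red); there is no depth.
- env.camera_model(name): a dict with "K" (3x3 intrinsics, pixels), "k1" (the pictures are not rectified: a ray, as slopes to the right and down, at radius r is drawn at 1 + k1 r^2 times it, then the intrinsics apply), "world_to_cam" (4x4, takes a point from world to camera coordinates). Camera axes: x right, y down, z forward; pixel columns grow to the right and rows downward; lengths in m; the calibration is good to about 2 mm. A picture is of the moment at which its call begins: read the wrist's pose just before it. camera_model takes no time and is no camera call; for the wrist camera it gives the pose at the moment of the call.
- env.close_job(): hands the job in; it is judged then, once.
The state is a dict: "time": time; "joint_positions": joint angles; "qvel": joint speeds; "joint_torque": joint torques, N m; "tool_pos": TCP position; "ee_rot": TCP orientation; "force": force on the tool from outside, world axes, zero at the start; "ft_torque": the same for the moment, N m; "gripper_width": finger opening in m; "grip_force": force on a finger pad.
Only numpy, scipy, OpenCV 4.12 (cv2) and the standard library are available. Lean on these libraries where they do the work, as an engineer would, in place of code of your own. Each camera call takes 0.05 s, during which the arm holds its last target. There are 200 camera calls.

## Working session

There is one attempt and no reset: what is moved stays moved. The work goes in short steps, Python scripts to look and compute and a tool call to move; the robot and the scene stay as the last step left them, time stands still between calls to the robot, and variables do not carry over. Pictures are saved under pics/ and viewed, at most 10 in all, crops included, and the job is handed in when it is done.

Besides the shell and the picture viewer there is one more tool, called after "Request:" by a JSON object that holds its "method" and its "body", one argument or row to a line. drive_tool: Moves the arm, as the interface text tells. Its arguments: {"type":"object","properties":{"rows":{"type":"array"}},"required":["rows"]}

```bash
mkdir -p pics; ls
cat > h.py <<'E'
import numpy as np, cv2
from cell import env
def ray(m,u,v):
    K=np.array(m["K"]);T=np.array(m["world_to_cam"]);k=m["k1"]
    p=np.array([(u-K[0,2])/K[0,0],(v-K[1,2])/K[1,1]]);q=p.copy()
    for _ in range(20): q=p/(1+k*(q@q))
    R=T[:3,:3];o=-R.T@T[:3,3];d=R.T@np.array([q[0],q[1],1]);return o,d
def onz(m,u,v,z):
    o,d=ray(m,u,v);return o+d*(z-o[2])/d[2]
def proj(m,P):
    K=np.array(m["K"]);T=np.array(m["world_to_cam"]);c=T[:3,:3]@np.array(P)+T[:3,3];q=c[:2]/c[2];q=q*(1+m["k1"]*(q@q));return K[0,0]*q[0]+K[0,2],K[1,1]*q[1]+K[1,2]
E
python3 - <<'E'
from h import *
print(env.tcp_to_grasp);print(env.state())
for n in("top","side"):
    m=env.camera_model(n);print(n,m);cv2.imwrite(f"pics/{n}0.png",env.read_camera(n))
E
```

```text
pics
0.0187
{'time': 0.0, 'joint_positions': array([-1.20123467,  0.3339039 ,  0.03991756,  1.46626435, -0.01337419,
        1.34331003, -0.0584979 ]), 'qvel': array([ 0.00018179, -0.00037393, -0.00091696,  0.00039252, -0.00155776,
       -0.00081985,  0.00068123]), 'joint_torque': array([ 2.73160304e-04, -6.56355929e+01,  1.33531183e+00, -4.03804564e+01,
       -5.98665420e-02,  4.48170374e-02,  1.30484732e-04]), 'tool_pos': array([0.29350522, 0.57943489, 0.22166781]), 'ee_rot': array([-1.14822966e-04,  2.32265299e-01,  9.72652135e-01, -8.01784048e-04]), 'force': array([ 0.66562857, -0.36659443, -0.04055591]), 'ft_torque': array([-0.01323941, -0.03531101, -0.00527873]), 'grip_force': 0.0, 'gripper_width': 0.0868455997675497}
top {'K': array([[408.67905489,   0.        , 324.19917092],
       [  0.        , 408.67905489, 200.92401305],
       [  0.        ,   0.        ,   1.        ]]), 'k1': -0.02996312415873317, 'world_to_cam': array([[-0.13493001, -0.99082959, -0.00711411,  0.11828954],
       [-0.92000416,  0.1279448 , -0.37043551,  0.56881994],
       [ 0.36794868, -0.04343786, -0.92883094,  1.22462193],
       [ 0.        ,  0.        ,  0.        ,  1.        ]])}
side {'K': array([[429.36232996,   0.        , 310.42378665],
       [  0.        , 429.36232996, 201.02717541],
       [  0.        ,   0.        ,   1.        ]]), 'k1': -0.11419627420400151, 'world_to_cam': array([[ 0.3730486 , -0.9277794 , -0.0077539 , -0.1846722 ],
       [-0.38666148, -0.14786406, -0.91029068,  0.3429763 ],
       [ 0.84340242,  0.3425808 , -0.41389704,  0.84581509],
       [ 0.        ,  0.        ,  0.        ,  1.        ]])}
```

View pics/top0.png

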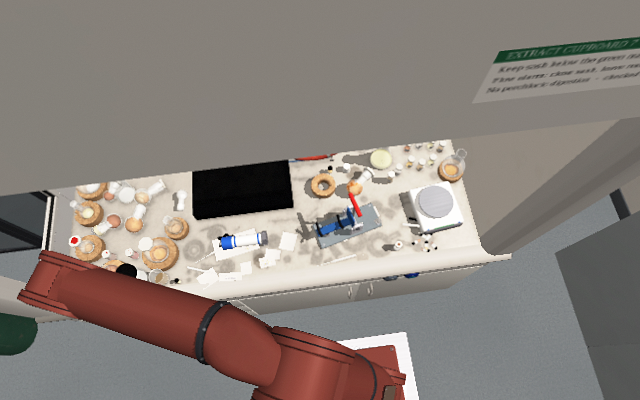

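View pics/side0.png

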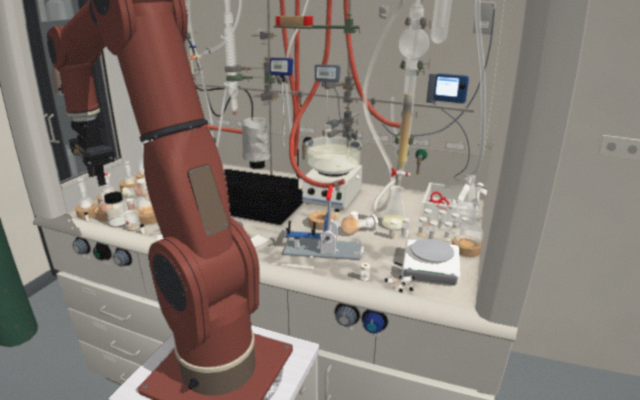

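The top view shows the cartridge at about (243,240) with its cap on the left, the stand near (347,225) with the crossbar near (355,203), and the balance pan near (436,202). I'll zoom in to get details.

Run:
```python
from h import *
a=cv2.imread("pics/top0.png");m=env.camera_model("top")
cv2.imwrite("pics/c0.png",cv2.resize(a[165:265,200:360],None,fx=5,fy=5,interpolation=cv2.INTER_CUBIC))
hsv=cv2.cvtColor(a,cv2.COLOR_BGR2HSV)
for nm,lo,hi,z in(("blue",(100,120,40),(130,255,255),.022),("red",(0,190,120),(6,255,255),.185)):
    mk=cv2.inRange(hsv,lo,hi);n,l,s,c=cv2.connectedComponentsWithStats(mk)
    for i in range(1,n):
        if s[i,4]>15 and s[i,0]>195 and s[i,1]>150:
            r=cv2.minAreaRect(np.argwhere(l==i)[:,::-1].astype(np.float32));print(nm,s[i],c[i].round(1),onz(m,*c[i],z).round(3),r)
print("pan",onz(m,436,202,.052))
print("foot",onz(m,267,238.5,.022))
```

```text
blue [340 208  14  19 131] [347.6 219.1] [ 0.537 -0.035  0.022] ((346.1097717285156, 216.98779296875), (17.448183059692383, 13.251785278320312), 83.6598129272461)
blue [319 222  22  13 152] [329.4 227.9] [0.514 0.031 0.022] ((329.4484558105469, 227.86595153808594), (7.825743198394775, 20.318212509155273), 68.96248626708984)
blue [221 236  12  14 127] [226.1 242.4] [0.511 0.384 0.022] ((226.1803436279297, 242.483642578125), (12.76554012298584, 10.773754119873047), 84.80557250976562)
blue [406 273  13   5  39] [411.9 275. ] [ 0.317 -0.213  0.022] ((412.0699768066406, 274.9900207519531), (3.111269950866699, 12.303659439086914), 81.8698959350586)
red [300 156  27   4  48] [313.5 157.9] [0.702 0.057 0.185] ((313.076904296875, 158.11541748046875), (2.4806947708129883, 26.171329498291016), 82.87498474121094)
red [349 193  12  24  82] [354.5 204.1] [ 0.527 -0.047  0.185] ((354.55084228515625, 204.25904846191406), (25.079805374145508, 3.550109624862671), 66.37062072753906)
pan [ 0.54599059 -0.34054111  0.052     ]
foot [0.5055633  0.24541373 0.022     ]
```

View pics/c0.png

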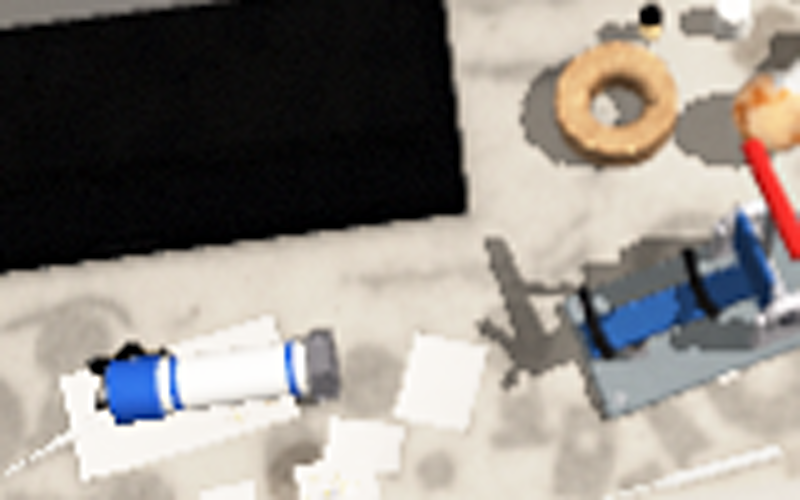

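The crop shows the cartridge with its cap on the left (+y) and its foot on the right. The stand has the same sense: foot plate at the -y end and the open end towards the cartridge. Next I'll work out headings and the first move.

```bash
cat >> h.py <<'E'
from scipy.spatial.transform import Rotation as Ro
def pose():
    s=env.state();q=s["ee_rot"];return s,np.array(s["tool_pos"]),Ro.from_quat([q[1],q[2],q[3],q[0]]).as_matrix()
def shift(P,yawx):  # yawx: desired world heading (deg) of the cartridge-like axis perpendicular to closing
    s,p,R=pose();d=R.T@(np.array(P)-p)*1000
    cur=np.degrees(np.arctan2(R[1,0],R[0,0])) # heading of tool x; roll + lowers it
    r=(cur-yawx+90)%180-90
    print("shift mm",d.round(1),"roll",np.radians(r).round(3),"tcp",p.round(4),"tool x heading",cur.round(2),"tilt",R[2].round(3))
E
python3 - <<'E'
from h import *
m=env.camera_model("top")
a=onz(m,349.5,193,.185);b=onz(m,360,216,.185);print(a,b,np.linalg.norm(a-b),"bar heading",np.degrees(np.arctan2(*(a-b)[[1,0]])))
shift([.508,.315,.2],88)
E
```

```text
[ 0.56514313 -0.03778976  0.185     ] [ 0.48631691 -0.05731936  0.185     ] 0.08120946590297483 bar heading 13.915125265286209
shift mm [-310.9 -139.    22. ] roll 1.137 tcp [0.2935 0.5795 0.2217] tool x heading 153.14 tilt [-0.    -0.001 -1.   ]
```

Request:
{"method": "drive_tool", "body": {
  "rows": [
    [0,-35,-16,2,0.12],
    [0,-70,-32,4,0.24],
    [0,-105,-48,6,0.36],
    [0,-140,-63,8,0.48],
    [0,-175,-79,10,0.6],
    [0,-210,-94,12,0.72],
    [0,-245,-110,15,0.84],
    [0,-280,-125,18,0.96],
    [0,-311,-139,20,1.08],
    [0,-311,-139,20,1.137]
  ]
}}

```text
time: 0.93
tool_pos: [0.5131, 0.307, 0.2021]
ee_rot: [0.002, 0.725, 0.688, -0.001]
force: [1.4, -1.6, -0.1]
gripper_width: 0.0868
grip_force: 0.0
```

Run:
```python
from h import *
s,p,R=pose();m=env.camera_model("wrist");a=env.read_camera("wrist");print(s["time"],p,s["qvel"].round(3))
cv2.imwrite("pics/w1.png",a);np.save("w1.npy",m,allow_pickle=True)
print(m["K"],m["k1"],(-np.array(m["world_to_cam"])[:3,:3].T@np.array(m["world_to_cam"])[:3,3]).round(3))
```

```text
0.9333 [0.51311237 0.30703498 0.20214178] [-0.116 -0.002  0.006 -0.004 -0.037  0.01  -0.664]
[[332.24353332   0.         319.25856685]
 [  0.         332.24353332 198.86652386]
 [  0.           0.           1.        ]] 0.023943131619346834 [0.516 0.38  0.364]
```

View pics/w1.png

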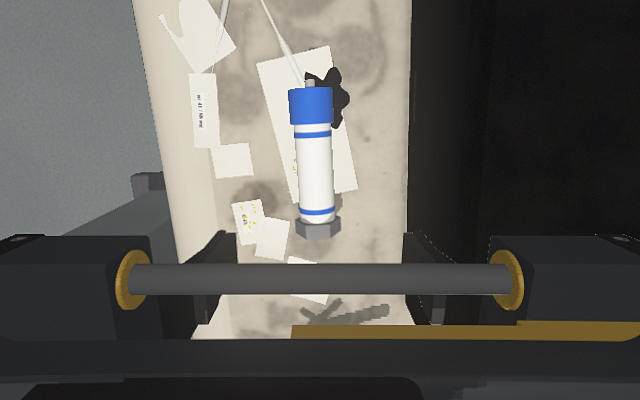

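The wrist view shows the cartridge with cap edge at about (311,88) and foot end at about (318,235). I'll fit its axis.

Run:
```python
from h import *
a=cv2.imread("pics/w1.png");m=np.load("w1.npy",allow_pickle=True).item()
hsv=cv2.cvtColor(a,cv2.COLOR_BGR2HSV)
mk=cv2.inRange(hsv,(100,120,40),(130,255,255));n,l,s,c=cv2.connectedComponentsWithStats(mk)
for i in range(1,n):
    if s[i,4]>30: print(s[i],c[i].round(1))
g=a[180:245,285:350].astype(int)
mk=((g.max(2)-g.min(2)<25)&(g.max(2)<150)).astype(np.uint8);n,l,s,c=cv2.connectedComponentsWithStats(mk)
for i in range(1,n):
    if s[i,4]>60: print("grey",s[i]+[285,180,0,0,0],c[i]+[285,180])
for u,v,z in((310.5,88,.03),(310.8,106,.035),(316,133,.03),(317,211,.03),(318,229,.03),(318,239,.022)):
    print(u,v,onz(m,u,v,z).round(4))
```

```text
[ 288   87   45   38 1574] [310.4 105. ]
[294 131  37   7 184] [312.  134.5]
[300 207  34   8 140] [316.2 211.5]
grey [295 193  47  46 570] [321.95964912 220.87368421]
310.5 88 [0.5095 0.3971 0.03  ]
310.8 106 [0.5089 0.3807 0.035 ]
316 133 [0.5124 0.3548 0.03  ]
317 211 [0.509  0.2741 0.03  ]
318 229 [0.509  0.2538 0.03  ]
318 239 [0.5082 0.2391 0.022 ]
```

Request:
{"method": "drive_tool", "body": {
  "rows": [
    [0,0,1,10,-0.035],
    [0,0,1,40,-0.035],
    [0,0,1,75,-0.035],
    [0,0,1,110,-0.035],
    [0,0,1,140,-0.035],
    [0,0,1,165,-0.035],
    [0,0,1,182,-0.035],
    [0,0,1,191,-0.035],
    [0,0,1,195,-0.035],
    [0,0,1,195,-0.035]
  ]
}}

```text
time: 1.82
tool_pos: [0.5088, 0.3156, 0.0071]
ee_rot: [-0.0, 0.707, 0.708, -0.0]
force: [-0.7, 0.4, 0.2]
gripper_width: 0.0868
grip_force: 0.0
```

Request:
{"method": "drive_tool", "body": {
  "rows": [
    [0.2,0,0,0,0],
    [0.4,0,0,0,0],
    [0.6,0,0,0,0],
    [0.8,0,0,0,0],
    [0.9,0,0,0,0],
    [0.9,0,0,0,0],
    [0.9,0,0,0,0],
    [0.9,0,0,0,0],
    [0.9,0,0,0,0],
    [0.9,0,0,0,0]
  ]
}}

```text
time: 2.65
tool_pos: [0.5092, 0.3153, 0.0075]
ee_rot: [-0.0, 0.707, 0.707, -0.0]
force: [-1.0, 0.8, 1.2]
gripper_width: 0.0372
grip_force: 30.0
```

Request:
{"method": "drive_tool", "body": {
  "rows": [
    [0.4,0,0,0,0],
    [0,0,0,0,0],
    [0,0,0,0,0],
    [0,0,0,-5,0],
    [0,0,0,-40,0],
    [0,0,0,-80,0],
    [0,-20,0,-120,0],
    [0,-50,2,-160,-0.05],
    [0,-80,4,-200,-0.1],
    [0,-110,6,-240,-0.15]
  ]
}}

```text
time: 3.48
tool_pos: [0.5139, 0.2209, 0.2273]
ee_rot: [0.0, 0.651, 0.759, 0.0]
force: [-0.0, 0.9, -0.7]
gripper_width: 0.086
grip_force: 0.0
```

Request:
{"method": "drive_tool", "body": {
  "rows": [
    [0,-40,0,-10,-0.02],
    [0,-80,-8,-15,-0.04],
    [0,-120,-16,-15,-0.06],
    [0,-160,-24,-15,-0.09],
    [0,-200,-30,-15,-0.09],
    [0,-240,-36,-15,-0.09],
    [0,-270,-40,-15,-0.09],
    [0,-281,-22,-15,-0.094],
    [0,-281,-22,-15,-0.094],
    [0,-281,-22,-15,-0.094]
  ]
}}

```text
time: 4.32
tool_pos: [0.5346, -0.0597, 0.2402]
ee_rot: [0.0, 0.617, 0.787, -0.0]
force: [-0.9, 0.3, 0.1]
gripper_width: 0.0872
grip_force: 0.0
```

Run:
```python
from h import *
s,p,R=pose();m=env.camera_model("wrist");a=env.read_camera("wrist");print(s["time"],p,s["qvel"].round(3))
cv2.imwrite("pics/w2.png",a);np.save("w2.npy",m,allow_pickle=True)
shift(p,104)
```

```text
4.3167 [ 0.53455621 -0.05968289  0.24021176] [-0.021 -0.017 -0.023  0.021  0.006  0.006 -0.013]
shift mm [-0.9  0.1 -0.1] roll -0.001 tcp [ 0.5342 -0.0588  0.2401] tool x heading 103.96 tilt [ 0.    -0.001 -1.   ]
```

View pics/w2.png

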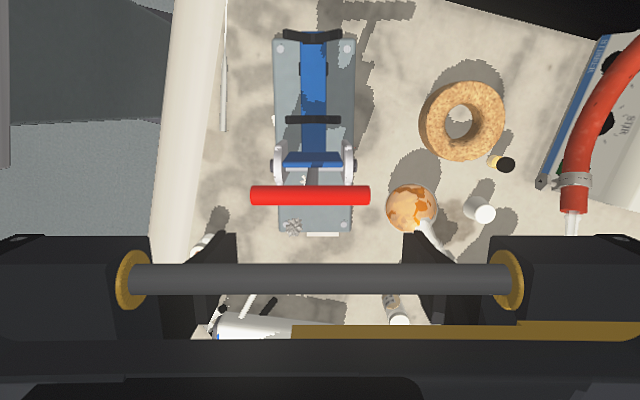

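The wrist view shows the red bar centred at about (310,195), the foot plate near (312,160), and the saddles near (313,120) and (312,36). The stand looks nearly aligned with the image.

Run:
```python
from h import *
a=cv2.imread("pics/w2.png");m=np.load("w2.npy",allow_pickle=True).item()
hsv=cv2.cvtColor(a,cv2.COLOR_BGR2HSV)
mk=cv2.inRange(hsv,(0,180,100),(6,255,255));mk[:,400:]=0
r=cv2.minAreaRect(cv2.findNonZero(mk));print(r)
b=cv2.boxPoints(r);b=b[b[:,0].argsort()];L=b[:2].mean(0);Rr=b[2:].mean(0)
A=onz(m,*L,.187);B=onz(m,*Rr,.187);c=(A+B)/2;print("bar",A,B,np.linalg.norm(A-B));hd=np.degrees(np.arctan2(*(B-A)[[1,0]]));print("bar heading",hd)
mk=cv2.inRange(a,(0,0,0),(60,60,60));mk[:,:275]=0;mk[:,348:]=0
for lo,hi in((25,48),(110,130)):
    q=np.zeros_like(mk);q[lo:hi]=mk[lo:hi];n,l,s,cc=cv2.connectedComponentsWithStats(q);i=1+s[1:,4].argmax();print("saddle",s[i],cc[i],onz(m,s[i,0]+s[i,2]/2,cc[i,1],.078))
u=np.array([np.cos(np.radians(hd+90)),np.sin(np.radians(hd+90)),0])
print("hinge",c,"u",u)
for d in(46,120):
  for sd in(-25,25): 
    P=c+u*d/1000+np.array([u[1],-u[0],0])*sd/1000;P[2]=.080;print(d,sd,np.round(proj(m,P),1))
for x in(-95,130):
  for sd in(-46,46):
    P=c+u*x/1000+np.array([u[1],-u[0],0])*sd/1000;P[2]=.02;print("base",np.round(proj(m,P),1))
m=env.camera_model("top"); print("bar top-cam",onz(m,354.5,204.1,.187))
```

```text
((309.5, 194.99998474121094), (118.99998474121094, 17.999996185302734), -0.0)
bar [ 0.48534568 -0.05531994  0.187     ] [ 0.56275747 -0.03624166  0.187     ] 0.07972807567190661
bar heading 13.844750511369883
saddle [283  29  59  15 510] [312.98039216  36.10588235] [0.49650895 0.06833513 0.078     ]
saddle [286 116  55   8 394] [313.25888325 119.21573604] [ 0.51416425 -0.00101151  0.078     ]
hinge [ 0.52405157 -0.0457808   0.187     ] u [-0.23929188  0.97094768  0.        ]
46 -25 [285.8 119.1]
46 25 [338.8 119.1]
120 -25 [283.4  32.3]
120 25 [340.2  32.4]
base [276.5 235.4]
base [351.3 235.4]
base [268.9  34.2]
base [356.9  34.3]
bar top-cam [ 0.52593607 -0.04686904  0.187     ]
```

Request:
{"method": "drive_tool", "body": {
  "rows": [
    [0,40,6,0,0],
    [0,80,13,0,0.03],
    [0,120,20,0,0.06],
    [0,160,27,5,0.09],
    [0,200,34,15,0.12],
    [0,240,42,35,0.15],
    [0,280,50,55,0.18],
    [0,315,57,75,0.21],
    [0,345,63,100,0.244],
    [0,369,66,120,0.244]
  ]
}}

```text
time: 5.2
tool_pos: [0.5074, 0.3189, 0.119]
ee_rot: [-0.0, 0.707, 0.708, 0.0]
force: [0.9, 0.3, -0.6]
gripper_width: 0.087
grip_force: 0.0
```

Run:
```python
from h import *
shift([.5092,.3153,.0075],90)
```

```text
shift mm [ -3.7   1.8 111.5] roll 0.001 tcp [0.5074 0.3189 0.119 ] tool x heading 90.07 tilt [ 0.001 -0.    -1.   ]
```

Request:
{"method": "drive_tool", "body": {
  "rows": [
    [0,0,0,0,0],
    [0,-1,1,20,0],
    [0,-2,2,40,0],
    [0,-3,2,60,0],
    [0,-4,2,80,0],
    [0,-4,2,95,0],
    [0,-4,2,105,0],
    [0,-4,2,111,0],
    [0,-4,2,111,0],
    [0,-4,2,111,0]
  ]
}}

```text
time: 6.03
tool_pos: [0.5113, 0.3115, 0.0096]
ee_rot: [-0.0, 0.707, 0.707, 0.0]
force: [0.3, 0.2, 1.0]
gripper_width: 0.0869
grip_force: 0.0
```

Request:
{"method": "drive_tool", "body": {
  "rows": [
    [0.3,0,0,0,0],
    [0.6,0,0,0,0],
    [0.9,0,0,0,0],
    [0.9,0,0,0,0],
    [0.9,0,0,0,0],
    [0.9,0,0,0,0],
    [0.9,0,0,0,0],
    [0.9,0,0,0,0],
    [0.9,0,0,-2,0],
    [0.9,0,0,-5,0]
  ]
}}

```text
time: 6.87
tool_pos: [0.5109, 0.3107, 0.0137]
ee_rot: [-0.0, 0.707, 0.707, -0.001]
force: [0.8, -0.6, -2.6]
gripper_width: 0.0373
grip_force: 30.0
```

Request:
{"method": "drive_tool", "body": {
  "rows": [
    [0.9,0,0,-25,0],
    [0.9,0,0,-60,0],
    [0.9,-15,0,-95,0],
    [0.9,-45,-1,-125,-0.03],
    [0.9,-80,-2,-145,-0.08],
    [0.9,-115,-3,-150,-0.13],
    [0.9,-150,-4,-150,-0.18],
    [0.9,-185,-5,-150,-0.22],
    [0.9,-215,-6,-150,-0.244],
    [0.9,-235,-6,-150,-0.244]
  ]
}}

```text
time: 7.7
tool_pos: [0.5048, 0.0722, 0.1644]
ee_rot: [0.0, 0.616, 0.787, -0.0]
force: [-0.1, -0.5, -2.0]
gripper_width: 0.0371
grip_force: 30.0
```

Request:
{"method": "drive_tool", "body": {
  "rows": [
    [0.9,0,0,0,0],
    [0.9,0,0,0,0],
    [0.9,0,0,0,0],
    [0.9,0,0,0,0],
    [0.9,0,0,0,0],
    [0.9,0,0,0,0],
    [0.9,0,0,0,0],
    [0.9,0,0,0,0],
    [0.9,0,0,0,0],
    [0.9,0,0,0,0]
  ]
}}

```text
time: 8.53
tool_pos: [0.5053, 0.0761, 0.164]
ee_rot: [0.0, 0.616, 0.788, -0.0]
force: [-0.6, -1.0, -2.7]
gripper_width: 0.0372
grip_force: 30.0
```

Run:
```python
from h import *
shift([.505,.0343,.072],104)
m=env.camera_model("wrist");a=env.read_camera("wrist");cv2.imwrite("pics/w3.png",a)
```

```text
shift mm [-40.5 -10.4  92.1] roll -0.0 tcp [0.5053 0.0761 0.164 ] tool x heading 103.99 tilt [-0. -0. -1.]
```

View pics/w3.png

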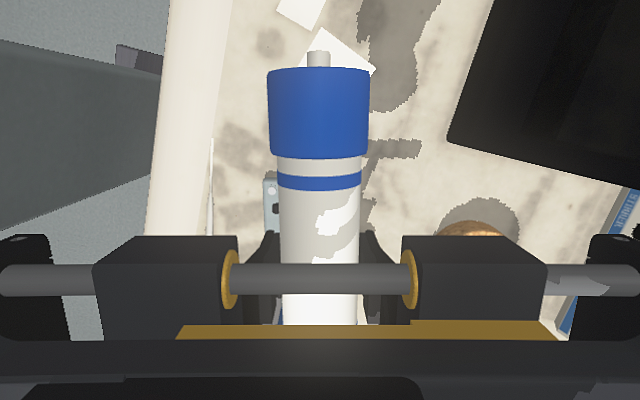

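The cartridge hangs straight in the grip, with the cap end edge at about (319,68). I'll check its offset along the axis.

Run:
```python
from h import *
s,p,R=pose();m=env.camera_model("wrist")
for v,z in((67.5,.19),(67.5,.177),(157,.177),(157,.195)): print(v,z,(R.T@(onz(m,319,v,z)-p)*1000).round(1))
```

```text
67.5 0.19 [ 87.2  -0.5 -25.9]
67.5 0.177 [ 88.6  -0.5 -12.9]
157 0.177 [ 51.   -0.5 -12.9]
157 0.195 [ 53.6  -0.5 -30.9]
```

Request:
{"method": "drive_tool", "body": {
  "rows": [
    [0.9,-10,-3,0,0],
    [0.9,-24,-6,0,0],
    [0.9,-36,-9,0,0],
    [0.9,-42,-10,0,0],
    [0.9,-42,-10,5,0],
    [0.9,-42,-10,20,0],
    [0.9,-42,-10,40,0],
    [0.9,-42,-10,55,0],
    [0.9,-42,-10,65,0],
    [0.9,-42,-10,70,0]
  ]
}}

```text
time: 9.42
tool_pos: [0.5049, 0.0331, 0.0925]
ee_rot: [-0.001, 0.616, 0.788, -0.001]
force: [-0.7, 0.7, -2.0]
gripper_width: 0.037
grip_force: 30.0
```

Run:
```python
from h import *
shift([.505,.0343,.072],104)
```

```text
shift mm [ 1.1  0.4 20.5] roll 0.0 tcp [0.5049 0.0331 0.0925] tool x heading 104.0 tilt [-0.    -0.002 -1.   ]
```

Request:
{"method": "drive_tool", "body": {
  "rows": [
    [0.9,0,0,6,0],
    [0.9,0,0,11,0],
    [0.9,0,0,15,0],
    [0.9,0,0,17,0],
    [0.9,0,0,18,0],
    [0.9,0,0,19,0],
    [0.9,0,0,20,0],
    [0.9,0,0,20,0],
    [0.9,0,0,20,0],
    [0.9,0,0,20,0]
  ]
}}

```text
time: 10.25
tool_pos: [0.5059, 0.0329, 0.0742]
ee_rot: [0.0, 0.616, 0.788, 0.0]
force: [-1.0, -0.2, -2.0]
gripper_width: 0.0369
grip_force: 30.0
```

Request:
{"method": "drive_tool", "body": {
  "rows": [
    [0.9,0,0,1,0],
    [0.9,0,0,2,0],
    [0.9,0,0,2.5,0],
    [0.9,0,0,3,0],
    [0.9,0,0,3,0],
    [0.9,0,0,3,0],
    [0.9,0,0,3,0],
    [0.9,0,0,3,0],
    [0.9,0,0,3,0],
    [0.9,0,0,3,0]
  ]
}}

```text
time: 11.08
tool_pos: [0.506, 0.0329, 0.0725]
ee_rot: [-0.0, 0.616, 0.788, 0.0]
force: [-7.6, -1.6, 17.5]
gripper_width: 0.0373
grip_force: 30.0
```

Request:
{"method": "drive_tool", "body": {
  "rows": [
    [0.7,0,0,-1,0],
    [0.3,0,0,-1,0],
    [0,0,0,-1,0],
    [0,0,0,-1,0],
    [0,0,0,-1,0],
    [0,0,0,-3,0],
    [0,0,0,-25,0],
    [0,0,0,-60,0],
    [0,0,0,-95,0],
    [0,0,0,-130,0]
  ]
}}

```text
time: 11.92
tool_pos: [0.5054, 0.0325, 0.2026]
ee_rot: [-0.0, 0.616, 0.788, -0.0]
force: [1.7, 0.6, -0.0]
gripper_width: 0.0847
grip_force: 0.0
```

Request:
{"method": "drive_tool", "body": {
  "rows": [
    [0.3,0,0,-25,0],
    [0.6,0,0,-40,0],
    [0.9,0,0,-50,0],
    [1,-20,0,-50,0],
    [1,-50,0,-50,0],
    [1,-80,0,-50,0],
    [1,-100,0,-50,0],
    [1,-100,0,-50,0],
    [1,-100,0,-50,0],
    [1,-100,0,-50,0]
  ]
}}

```text
time: 12.75
tool_pos: [0.5296, -0.0634, 0.2505]
ee_rot: [-0.0, 0.616, 0.788, -0.0]
force: [0.2, 1.5, -0.8]
gripper_width: 0.0281
grip_force: 0.0
```

Run:
```python
from h import *
shift([.524,-.0457,.2],104)
m=env.camera_model("wrist");a=env.read_camera("wrist");cv2.imwrite("pics/w4.png",a)
```

```text
shift mm [18.5 -1.1 50.5] roll 0.0 tcp [ 0.5296 -0.0634  0.2505] tool x heading 104.01 tilt [ 0.    -0.001 -1.   ]
```

View pics/w4.png

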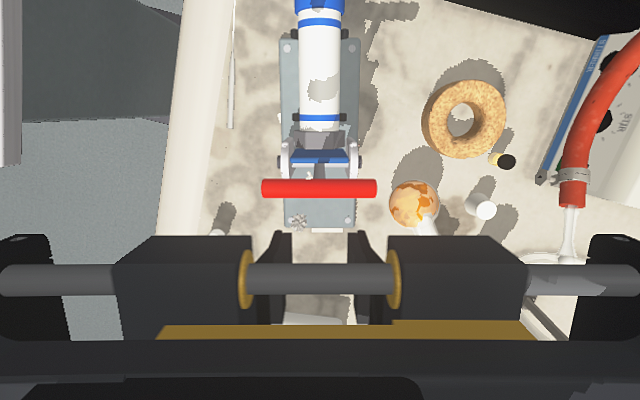

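The cartridge lies in the saddles with its foot just short of the plate. Now I'll put the closed fingers on the +x side of the bar, off to one side of the stem.

Request:
{"method": "drive_tool", "body": {
  "rows": [
    [1,15,-8,0,0],
    [1,30,-16,0,0],
    [1,45,-23,0,0],
    [1,45,-23,0,0],
    [1,45,-23,15,0],
    [1,45,-23,35,0],
    [1,45,-23,55,0],
    [1,45,-23,70,0],
    [1,45,-23,78,0],
    [1,45,-23,78,0]
  ]
}}

```text
time: 13.63
tool_pos: [0.4958, -0.0257, 0.1715]
ee_rot: [-0.001, 0.615, 0.788, -0.001]
force: [-0.7, -0.5, 0.2]
gripper_width: 0.0004
grip_force: 0.0
```

Run:
```python
from h import *
s,p,R=pose();print(s["gripper_width"],s["force"])
shift([.525,-.0457,.185],104)
```

```text
0.0004395018869051807 [-0.68733533 -0.53832625  0.16528752]
shift mm [-26.5  23.4 -13.6] roll 0.001 tcp [ 0.4958 -0.0257  0.1715] tool x heading 104.04 tilt [ 0.    -0.003 -1.   ]
```

Request:
{"method": "drive_tool", "body": {
  "rows": [
    [1,-8,0,0,0],
    [1,-18,0,1,0],
    [1,-29,0,2,0],
    [1,-39,0,4,0],
    [1,-49,0,7,0],
    [1,-59,0,11,0],
    [1,-68,0,16,0],
    [1,-77,0,22,0],
    [1,-86,0,28,0],
    [1,-86,0,28,0]
  ]
}}

```text
time: 14.47
tool_pos: [0.5183, -0.1108, 0.1455]
ee_rot: [0.0, 0.616, 0.788, 0.001]
force: [-0.1, 0.7, 1.5]
gripper_width: 0.0006
grip_force: 0.0
```

Request:
{"method": "drive_tool", "body": {
  "rows": [
    [1,-5,0,4,0],
    [1,-10,0,9,0],
    [1,-15,0,15,0],
    [1,-19,0,20,0],
    [1,-22,0,24,0],
    [1,-22,0,24,0],
    [1,-22,0,24,0],
    [1,-20,0,24,0],
    [1,-16,0,24,0],
    [1,-16,0,24,0]
  ]
}}

```text
time: 15.3
tool_pos: [0.5212, -0.1246, 0.1212]
ee_rot: [0.0, 0.616, 0.788, -0.0]
force: [-0.9, 0.2, -0.0]
gripper_width: 0.0005
grip_force: 0.0
```

Run:
```python
from h import *
shift([.525,-.0457,.185],104)
for n in("top","side"):
    a=env.read_camera(n);cv2.imwrite(f"pics/{n}5.png",a)
a=cv2.imread("pics/top5.png")[150:260,280:420];b=cv2.imread("pics/side5.png")[140:300,240:440]
cv2.imwrite("pics/c5.png",np.hstack([cv2.resize(a,(400,320)),cv2.resize(b,(400,320))]))
hsv=cv2.cvtColor(cv2.imread("pics/top5.png"),cv2.COLOR_BGR2HSV);mk=cv2.inRange(hsv,(0,190,100),(6,255,255));mk[:,:330]=0;mk[:175]=0;mk[250:]=0;mk[:,400:]=0
q=cv2.findNonZero(mk);print(q.reshape(-1,2).mean(0),cv2.minAreaRect(q))
```

```text
shift mm [ 75.6  22.8 -63.9] roll -0.0 tcp [ 0.5212 -0.1246  0.1212] tool x heading 104.0 tilt [-0. -0. -1.]Traceback (most recent call last):
  File "<stdin>", line 8, in <module>
AttributeError: 'NoneType' object has no attribute 'reshape'
```

View pics/c5.png

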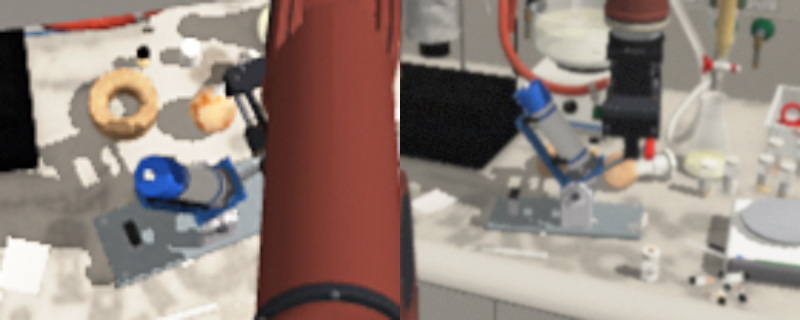

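The cradle is tilted about 50 degrees and the cartridge is seated. Now I'll lift over the bar and press it from above.

Request:
{"method": "drive_tool", "body": {
  "rows": [
    [1,1,0,-15,0],
    [1,1,0,-35,0],
    [1,1,0,-50,0],
    [1,0,0,-52,0],
    [1,-13,0,-52,0],
    [1,-26,0,-52,0],
    [1,-26,0,-52,0],
    [1,-26,0,-45,0],
    [1,-26,0,-36,0],
    [1,-26,0,-30,0]
  ]
}}

```text
time: 16.23
tool_pos: [0.527, -0.1493, 0.1493]
ee_rot: [-0.001, 0.615, 0.788, -0.0]
force: [-0.3, 0.1, -0.1]
gripper_width: 0.0004
grip_force: 0.0
```

Request:
{"method": "drive_tool", "body": {
  "rows": [
    [1,-2,0,7,0],
    [1,-4,0,14,0],
    [1,-6,0,21,0],
    [1,-8,0,28,0],
    [1,-9,0,35,0],
    [1,-10,0,42,0],
    [1,-11,0,49,0],
    [1,-12,0,55,0],
    [1,-13,0,60,0],
    [1,-13,0,60,0]
  ]
}}

```text
time: 17.07
tool_pos: [0.5307, -0.1634, 0.0903]
ee_rot: [0.0, 0.616, 0.788, -0.0]
force: [-0.8, -0.5, -0.1]
gripper_width: 0.0003
grip_force: 0.0
```

Run:
```python
from h import *
shift([.525,-.0457,.075],104)
```

```text
shift mm [115.6  22.8  15.2] roll -0.001 tcp [ 0.5307 -0.1634  0.0903] tool x heading 103.95 tilt [-0. -0. -1.]
```

Request:
{"method": "drive_tool", "body": {
  "rows": [
    [1,0,0,4,0],
    [1,0,0,8,0],
    [1,0,0,11,0],
    [1,0,0,13,0],
    [1,0,0,14,0],
    [1,0,0,15,0],
    [1,0,0,16,0],
    [1,0,0,17,0],
    [1,0,0,17,0],
    [1,0,0,17,0]
  ]
}}

```text
time: 17.9
tool_pos: [0.531, -0.163, 0.0755]
ee_rot: [-0.0, 0.616, 0.788, 0.001]
force: [-6.2, -1.0, 19.1]
gripper_width: 0.0003
grip_force: 10.0
```

Run:
```python
from h import *
s=env.state();print(s["force"])
for n in("top","side"):
    a=env.read_camera(n);cv2.imwrite(f"pics/{n}6.png",a)
a=cv2.imread("pics/top6.png")[150:260,280:420];b=cv2.imread("pics/side6.png")[140:300,240:440]
cv2.imwrite("pics/c6.png",np.hstack([cv2.resize(a,(300,240)),cv2.resize(b,(500,400))[:240*400//240][:400]][1:]))
```

```text
[-6.20053439 -1.02651815 19.11295707]
```

View pics/c6.png

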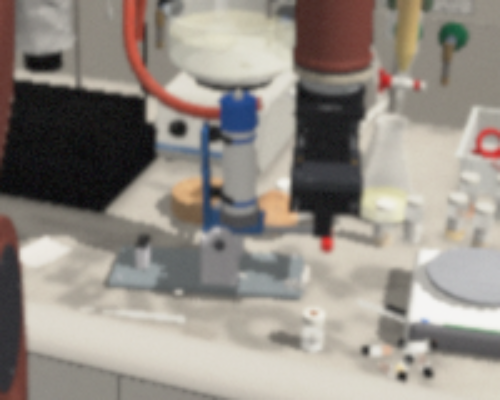

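The cradle is upright at its stop: the tip is at 0.0755 m with 19 N reaction. The cartridge is standing in it. I'll lift off and go above the cap.

Request:
{"method": "drive_tool", "body": {
  "rows": [
    [1,0,0,-10,0],
    [1,0,0,-30,0],
    [0.8,0,0,-60,0],
    [0.6,0,0,-95,0],
    [0.4,0,0,-130,0],
    [0.2,0,0,-160,0],
    [0,0,0,-185,0],
    [0,0,0,-198,0],
    [0,0,0,-200,0],
    [0,0,0,-200,0]
  ]
}}

```text
time: 18.83
tool_pos: [0.5308, -0.1624, 0.2741]
ee_rot: [-0.0, 0.616, 0.788, 0.0]
force: [0.4, 0.4, -0.5]
gripper_width: 0.0457
grip_force: 0.0
```

Request:
{"method": "drive_tool", "body": {
  "rows": [
    [0,10,3,0,0],
    [0,25,6,0,0],
    [0,40,10,0,0],
    [0,55,14,0,0],
    [0,70,18,0,0],
    [0,85,21,0,0],
    [0,95,23,0,0],
    [0,100,23,0,0],
    [0,100,23,0,0],
    [0,100,23,0,0]
  ]
}}

```text
time: 19.67
tool_pos: [0.5287, -0.0606, 0.2737]
ee_rot: [-0.0, 0.616, 0.788, -0.0]
force: [-0.2, -0.5, -0.0]
gripper_width: 0.0867
grip_force: 0.0
```

Run:
```python
from h import *
s,p,R=pose();print(s["gripper_width"])
shift([.5289,-.0612,.198],104)
m=env.camera_model("wrist");a=env.read_camera("wrist");cv2.imwrite("pics/w7.png",a)
def blue(a):
    hsv=cv2.cvtColor(a,cv2.COLOR_BGR2HSV);mk=cv2.inRange(hsv,(100,120,40),(130,255,255));n,l,s,c=cv2.connectedComponentsWithStats(mk)
    for i in range(1,n):
        if s[i,4]>40: print(s[i],c[i].round(1))
blue(a);print("pred cap",proj(m,[.5289,-.0612,.227]),proj(m,[.5289,-.0612,.193]))
ms=env.camera_model("side");print("side");blue(env.read_camera("side")[:,250:400]);print("pred",proj(ms,[.5289,-.0612,.21]))
```

```text
0.08672531797192412
shift mm [-0.6  0.1 75.7] roll -0.0 tcp [ 0.5287 -0.0606  0.2737] tool x heading 103.98 tilt [-0.    -0.001 -1.   ]
[557  77  18  38  55] [566.2  92.5]
[295 143  49  32 889] [318.7 156.1]
[ 287  181   65   70 3328] [319.  215.6]
pred cap (np.float64(319.9639953688616), np.float64(221.7447672073643)) (np.float64(319.87436115954216), np.float64(207.02083181477724))
side
[21 59 21 17 85] [35.9 68.8]
[ 78 176  15  17 185] [ 85.  184.8]
[ 71 191   7  41  88] [ 72.7 214.1]
[114 312  21  20 269] [124.1 320.6]
pred (np.float64(334.99199229308294), np.float64(185.2098929463432))
```

View pics/w7.png

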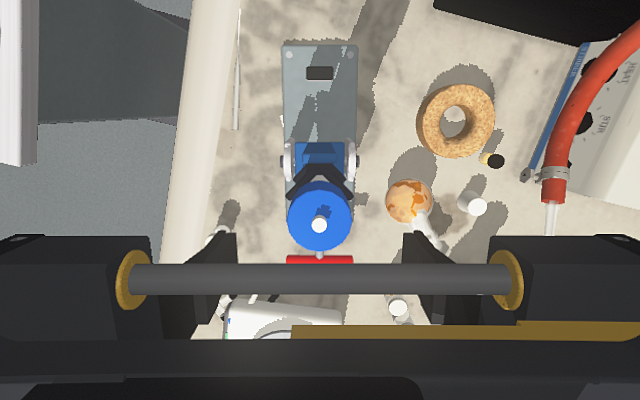

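The cap is centred under the tool at about (319,218), with the spout at (319,225). That matches the prediction, so I'll descend and grip.

Request:
{"method": "drive_tool", "body": {
  "rows": [
    [0,0,0,15,0],
    [0,0,0,35,0],
    [0,0,0,52,0],
    [0,0,0,65,0],
    [0,0,0,72,0],
    [0,0,0,75,0],
    [0,0,0,75,0],
    [0,0,0,75,0],
    [0.3,0,0,75,0],
    [0.5,0,0,75,0]
  ]
}}

```text
time: 20.6
tool_pos: [0.5294, -0.0604, 0.1998]
ee_rot: [0.0, 0.616, 0.788, 0.0]
force: [-0.0, -0.6, -0.3]
gripper_width: 0.0801
grip_force: 0.0
```

Request:
{"method": "drive_tool", "body": {
  "rows": [
    [0.8,0,0,0,0],
    [0.9,0,0,0,0],
    [0.9,0,0,0,0],
    [0.9,0,0,0,0],
    [0.9,0,0,0,0],
    [0.9,0,0,0,0],
    [0.9,0,0,-2,0],
    [0.9,0,0,-4,0],
    [0.9,0,0,-6,0],
    [0.9,0,0,-8,0]
  ]
}}

```text
time: 21.43
tool_pos: [0.5288, -0.0604, 0.2071]
ee_rot: [-0.0, 0.616, 0.788, -0.0]
force: [0.2, -1.4, -2.9]
gripper_width: 0.0435
grip_force: 30.0
```

Request:
{"method": "drive_tool", "body": {
  "rows": [
    [0.9,-4,0,0,0],
    [0.9,-10,0,0,0],
    [0.9,-17,0,0,0],
    [0.9,-25,0,0,0],
    [0.9,-32,0,0,0],
    [0.9,-36,0,0,0],
    [0.9,-36,0,0,0],
    [0.9,-36,0,0,0],
    [0.9,-36,0,-10,0],
    [0.9,-36,0,-30,0]
  ]
}}

```text
time: 22.27
tool_pos: [0.5364, -0.0946, 0.2359]
ee_rot: [-0.002, 0.616, 0.788, -0.001]
force: [-0.3, -0.4, -2.3]
gripper_width: 0.0434
grip_force: 30.0
```

Request:
{"method": "drive_tool", "body": {
  "rows": [
    [0.9,0,0,-20,0],
    [0.9,0,0,-35,0],
    [0.9,0,0,-45,0],
    [0.9,0,0,-45,0],
    [0.9,0,0,-45,0],
    [0.9,0,0,-45,0],
    [0.9,0,0,-45,0],
    [0.9,0,0,-45,0],
    [0.9,0,0,-45,0],
    [0.9,0,0,-45,0]
  ]
}}

```text
time: 23.1
tool_pos: [0.5375, -0.0953, 0.2817]
ee_rot: [-0.0, 0.616, 0.788, -0.0]
force: [0.1, -0.5, -2.4]
gripper_width: 0.0434
grip_force: 30.0
```

Run:
```python
from h import *
shift([.545,-.340,.18],104)
a=env.read_camera("top");m=env.camera_model("top");a0=cv2.imread("pics/top0.png")
# pan centre from clean first picture: fit ellipse of pan by grey level
g=cv2.cvtColor(a0,cv2.COLOR_BGR2GRAY);print(g[202,405:470:2],g[175:230:2,436])
ms=env.camera_model("side");s0=cv2.cvtColor(cv2.imread("pics/side0.png"),cv2.COLOR_BGR2GRAY);print(s0[250,400:465:2])
```

```text
shift mm [-239.3  -51.7  101.7] roll -0.0 tcp [ 0.5375 -0.0953  0.2817] tool x heading 103.97 tilt [ 0.    -0.001 -1.   ]
[104 103 106 143 214 198 199 178 202 201 199 202 203 207 208 209 208 207
 208 209 211 211 211 207 241 255 238 231 233 232 231 216 149] [192 195 212 226 240 246 204 206 208 206 209 207 209 209 206 213 201 208
 205 202 205 159 255 254 253 254 241 129]
[110 111 129 168 170 159 164 183 182 183 184 184 185 188 187 186 188 191
 189 188 188 189 186 188 188 187 190 234 244 227 102  97 109]
```

Run:
```python
from h import *
for n,seed,box in(("top",(436,202),(400,170,475,235)),("side",(432,250),(395,225,475,280))):
    a=cv2.imread(f"pics/{n}0.png");x0,y0,x1,y1=box;c=cv2.resize(a[y0:y1,x0:x1],None,fx=4,fy=4,interpolation=cv2.INTER_CUBIC)
    c=cv2.medianBlur(c,5);mask=np.zeros((c.shape[0]+2,c.shape[1]+2),np.uint8);v=int(cv2.cvtColor(c,cv2.COLOR_BGR2GRAY)[(seed[1]-y0)*4,(seed[0]-x0)*4])
    cv2.floodFill(c,mask,((seed[0]-x0)*4,(seed[1]-y0)*4),0,(14,)*3,(14,)*3,cv2.FLOODFILL_FIXED_RANGE|cv2.FLOODFILL_MASK_ONLY)
    k=cv2.morphologyEx(mask[1:-1,1:-1],cv2.MORPH_OPEN,np.ones((9,9)));cs,_=cv2.findContours(k,0,1);h=cv2.convexHull(max(cs,key=cv2.contourArea))
    e=cv2.fitEllipse(h);u=x0+e[0][0]/4;w=y0+e[0][1]/4;m=env.camera_model(n)
    print(n,u,w,np.array(e[1])/4,onz(m,u,w,.052))
    for P in((.06,0),(-.06,0),(0,.06),(0,-.06)): pass
```

```text
top 436.3989067077637 201.17456817626953 [30.03918839 34.72154236] [ 0.54876527 -0.34260802  0.052     ]
side 432.5553207397461 248.95300674438477 [22.14237595 43.86502457] [ 0.5525352  -0.34105217  0.052     ]
```

Request:
{"method": "drive_tool", "body": {
  "rows": [
    [0.9,-12,-2,0,0],
    [0.9,-36,-7,0,0],
    [0.9,-65,-13,0,0],
    [0.9,-95,-19,0,0],
    [0.9,-125,-25,0,0],
    [0.9,-155,-31,0,0],
    [0.9,-185,-37,0,0],
    [0.9,-212,-42,0,0],
    [0.9,-232,-46,0,0],
    [0.9,-242,-48,0,0]
  ]
}}

```text
time: 23.98
tool_pos: [0.5485, -0.3449, 0.2817]
ee_rot: [0.0, 0.617, 0.787, -0.001]
force: [0.2, -0.2, -2.6]
gripper_width: 0.0435
grip_force: 30.0
```

Request:
{"method": "drive_tool", "body": {
  "rows": [
    [0.9,0,0,0,0],
    [0.9,0,0,0,0],
    [0.9,0,0,12,0],
    [0.9,0,0,28,0],
    [0.9,0,0,44,0],
    [0.9,0,0,58,0],
    [0.9,0,0,70,0],
    [0.9,0,0,78,0],
    [0.9,0,0,82,0],
    [0.9,0,0,82,0]
  ]
}}

```text
time: 24.82
tool_pos: [0.5495, -0.3408, 0.1992]
ee_rot: [-0.001, 0.616, 0.788, -0.0]
force: [0.6, 0.8, -2.0]
gripper_width: 0.0434
grip_force: 30.0
```

Run:
```python
from h import *
shift([.550,-.342,.174],104)
```

```text
shift mm [-1.3  0.3 25.2] roll 0.0 tcp [ 0.5495 -0.3408  0.1992] tool x heading 104.02 tilt [ 0.001 -0.001 -1.   ]
```

Now I'll lower gently towards contact, expected at TCP z ≈ 0.174.

Request:
{"method": "drive_tool", "body": {
  "rows": [
    [0.9,0,0,4,0],
    [0.9,0,0,9,0],
    [0.9,0,0,14,0],
    [0.9,0,0,17,0],
    [0.9,0,0,19,0],
    [0.9,0,0,20,0],
    [0.9,0,0,21,0],
    [0.9,0,0,22,0],
    [0.9,0,0,22,0],
    [0.9,0,0,22,0]
  ]
}}

```text
time: 25.65
tool_pos: [0.5496, -0.3417, 0.1782]
ee_rot: [0.0, 0.616, 0.788, -0.0]
force: [0.2, -0.2, -2.3]
gripper_width: 0.0433
grip_force: 30.0
```

Request:
{"method": "drive_tool", "body": {
  "rows": [
    [0.9,0,0,0.3,0],
    [0.9,0,0,0.6,0],
    [0.9,0,0,0.9,0],
    [0.9,0,0,1.2,0],
    [0.9,0,0,1.5,0],
    [0.9,0,0,1.8,0],
    [0.9,0,0,2,0],
    [0.9,0,0,2,0],
    [0.9,0,0,2,0],
    [0.9,0,0,2,0]
  ]
}}

```text
time: 26.48
tool_pos: [0.5495, -0.3417, 0.1761]
ee_rot: [0.0, 0.616, 0.788, -0.0]
force: [-0.8, 0.7, -1.9]
gripper_width: 0.0439
grip_force: 30.0
```

Request:
{"method": "drive_tool", "body": {
  "rows": [
    [0.9,0,0,0.3,0],
    [0.9,0,0,0.5,0],
    [0.9,0,0,0.8,0],
    [0.9,0,0,1,0],
    [0.9,0,0,1.2,0],
    [0.9,0,0,1.5,0],
    [0.9,0,0,1.5,0],
    [0.9,0,0,1.5,0],
    [0.9,0,0,1.5,0],
    [0.9,0,0,1.5,0]
  ]
}}

```text
time: 27.32
tool_pos: [0.5495, -0.3417, 0.1746]
ee_rot: [0.0, 0.616, 0.788, -0.0]
force: [0.3, -0.1, -1.9]
gripper_width: 0.0432
grip_force: 30.0
```

Request:
{"method": "drive_tool", "body": {
  "rows": [
    [0.9,0,0,0.3,0],
    [0.9,0,0,0.5,0],
    [0.9,0,0,0.8,0],
    [0.9,0,0,1,0],
    [0.9,0,0,1.2,0],
    [0.9,0,0,1.5,0],
    [0.9,0,0,1.5,0],
    [0.9,0,0,1.5,0],
    [0.9,0,0,1.5,0],
    [0.9,0,0,1.5,0]
  ]
}}

```text
time: 28.15
tool_pos: [0.5498, -0.3423, 0.174]
ee_rot: [0.001, 0.616, 0.788, -0.0]
force: [-1.1, -1.3, 6.1]
gripper_width: 0.0434
grip_force: 30.0
```

Request:
{"method": "drive_tool", "body": {
  "rows": [
    [0.9,0,0,0.3,0],
    [0.9,0,0,0.6,0],
    [0.9,0,0,0.8,0],
    [0.9,0,0,0.8,0],
    [0.9,0,0,0.8,0],
    [0.9,0,0,0.8,0],
    [0.9,0,0,0.8,0],
    [0.9,0,0,0.8,0],
    [0.9,0,0,0.8,0],
    [0.9,0,0,0.8,0]
  ]
}}

```text
time: 28.98
tool_pos: [0.5499, -0.3428, 0.1739]
ee_rot: [0.001, 0.616, 0.788, -0.0]
force: [-1.1, -0.9, 10.9]
gripper_width: 0.0433
grip_force: 30.0
```

The foot is firmly on the pan. I'll open slowly, then rise.

Request:
{"method": "drive_tool", "body": {
  "rows": [
    [0.7,0,0,-0.5,0],
    [0.45,0,0,-0.5,0],
    [0.4,0,0,-0.5,0],
    [0.3,0,0,-0.5,0],
    [0.15,0,0,-0.5,0],
    [0,0,0,-0.5,0],
    [0,0,0,-0.5,0],
    [0,0,0,-0.5,0],
    [0,0,0,-0.5,0],
    [0,0,0,-0.5,0]
  ]
}}

```text
time: 29.82
tool_pos: [0.5495, -0.3417, 0.1728]
ee_rot: [-0.0, 0.616, 0.788, -0.0]
force: [-0.5, 0.2, -0.1]
gripper_width: 0.0852
grip_force: 0.0
```

Request:
{"method": "drive_tool", "body": {
  "rows": [
    [0,0,0,-5,0],
    [0,0,0,-15,0],
    [0,0,0,-30,0],
    [0,0,0,-50,0],
    [0,0,0,-75,0],
    [0,0,0,-95,0],
    [0,0,0,-110,0],
    [0,0,0,-118,0],
    [0,0,0,-120,0],
    [0,0,0,-120,0]
  ]
}}

```text
time: 30.65
tool_pos: [0.5496, -0.3418, 0.2932]
ee_rot: [0.0, 0.616, 0.788, 0.0]
force: [0.5, -0.4, -0.4]
gripper_width: 0.087
grip_force: 0.0
```

Run:
```python
from h import *
s,p,R=pose();print(p,s["force"],s["gripper_width"])
for n in("wrist","side"):
    m=env.camera_model(n);a=env.read_camera(n);cv2.imwrite(f"pics/end_{n}.png",a)
    hsv=cv2.cvtColor(a,cv2.COLOR_BGR2HSV);mk=cv2.inRange(hsv,(100,120,40),(130,255,255));k,l,st,c=cv2.connectedComponentsWithStats(mk)
    print(n,[(st[i].tolist(),c[i].round(1).tolist()) for i in range(1,k) if st[i,4]>40])
    for z in(.202,.185,.168,.055): print("pred",z,np.round(proj(m,[.5498,-.342,z]),1))
    if n=="wrist":
        g=cv2.cvtColor(a,cv2.COLOR_BGR2GRAY)
```

```text
[ 0.54959376 -0.34180644  0.2931806 ] [ 0.51118806 -0.35835803 -0.439727  ] 0.08697997727029008
wrist [([293, 174, 53, 59, 2177], [319.5, 204.1])]
pred 0.202 [319.8 202.7]
pred 0.185 [319.7 197.2]
pred 0.168 [319.7 192.2]
pred 0.055 [319.4 169.5]
side [([271, 59, 21, 17, 84], [286.0, 68.9]), ([321, 190, 24, 43, 199], [330.0, 221.4]), ([433, 198, 16, 16, 208], [440.3, 205.8]), ([364, 312, 21, 20, 268], [374.0, 320.6])]
pred 0.202 [439.2 199.9]
pred 0.185 [438.5 205.8]
pred 0.168 [437.7 211.6]
pred 0.055 [432.9 248.6]
```

The cap's position in both views matches an upright cartridge on the pan, and the gripper is clear of it. I'll hand the job in.

```bash
python3 -c "
from cell import env
print(env.close_job())"
```

```text
the job is handed in; nothing more can be done
None
```

The cartridge stands upright on the balance pan, blue cap up, and the job was handed in at about 31 s of the 72 s allowed; nothing else on the bench was knowingly touched, though I took no final picture of the other items.

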